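Pot the red prop nut and snap the lid on

ROBOT

A 7-joint arm with a two-finger parallel gripper is mounted at the origin on a cart in front of the work surface, level with it; the furniture and walls round the work are solid. World frame = base frame: x ahead of the robot, y to its left, z up, the work surface at z = 0. Lengths are in m, angles in rad, forces in N, time in s.
With the tool pointing down it reaches from about 0.4 to 0.85 m from the base axis. Payload 4.5 kg.
Tool frame: the origin (TCP) lies at the very end of the fingers, on their centre line; the grasp point (between the pads) lies 19 mm behind it; z points along the fingers, y is the line along which they close (so a half turn about z gives the same grasp; the last joint's range is limited). The gripper opens to 85 mm and grips with 20 to 120 N. Pads are 22 mm wide; open, the fingers measure 114 mm over their backs; the gripper's body (76 mm by 85 mm) begins 54 mm behind the grasp point. The pads swing forward as they close: fully open they stand 13 mm farther back than shut.
Start: joints at [-1.184, 0.689, -0.195, 1.565, 0.157, 0.902, -0.215], TCP at [0.216, 0.587, 0.231] pointing down, gripper open.
Joint ranges: [-3.01, 3.01], [-0.46, 2.08], [-1.47, 1.51], [0.13, 2.56], [-1, 4.14], [0.04, 2.09], [-2.66, 2.66]. Speed limits (rad/s): [2.57, 2.57, 3.14, 3.14, 3.14, 3.14, 3.14].

INTERFACE

Orientations are given as a 3x3 rotation matrix whose columns are the frame's x, y, z axes.
In Python, from bench import manip gives the robot as it stands.
- The arm moves only by the shell command python3 -m inch 'ROWS' [OPENING]. ROWS is text: rows parted by semicolons, each of 6 numbers parted by spaces: the shift along the world's x, y, z in units of 0.3 m (1.0 is 0.3 m), then the turn, a rotation vector about the world's x, y, z in units of 30 degrees (1.0 is 30 degrees). In form: tx ty tz rx ry rz; .... A call has exactly 8 rows; each row is the pose to reach, as a shift and turn from the pose commanded when the call began; what a row does not reach only later rows make up. A row lasts 1/12 s, in which the tool goes at most 41.7 mm and 7.16 degrees, less where a joint would pass 70% of its speed; a pose out of reach is approached as far as the arm can. A call with a number of a shift or a turn outside -1 to 1 is refused whole. A call with a gripper value outside its range is refused whole. OPENING is the finger opening in mm, from 0 to 85.4, set as the call begins (- or left out, the last holds). The fingers move at their own pace and stop on an object; the grip force is fixed at half the most. Time passes only in rows, so rows that repeat a pose let the fingers close, or fill a call up. It gives the time, the measured TCP pose, the force, the opening and the grip force at its end, in the units of the state.
- manip.get_obs(): the state, without advancing time (a new reading comes with each control period).
- manip.capture(name): name is "scene" or "top" or "wrist"; returns a dict with "img" (420x560x3 uint8, red, green, blue), "camera_matrix" (3x3 intrinsics, pixels), "world_to_cam" (4x4, takes a point from world to camera coordinates). Camera axes: x right, y down, z forward; pixel columns grow to the right and rows downward; lengths in m; the calibration is good to about 2 mm. A picture is of the moment at which its call begins. There is no depth.
- manip.sign_off(): hands the job in; it is judged then, once.
The state is a dict: "t": time; "qpos": joint angles; "qvel": joint speeds; "tau": joint torques, N m; "ee_pos": TCP position; "ee_rot": TCP orientation; "force": force on the tool from outside, world axes, zero at the start; "torque": the same for the moment, N m; "opening": finger opening in m; "grasp_force": force on a finger pad.
Only numpy, scipy, OpenCV 4.12 (cv2) and the standard library are available. Lean on these libraries where they do the work, as an engineer would, in place of code of your own. Each camera call takes 0.05 s, during which the arm holds its last target. There are 200 camera calls.

TASK

Pick the one red propeller nut out of the black pocket tray and put it in the open grey pot, leaving the silver nuts standing in their pockets. Then put the orange lid on the pot and press it down until it snaps fully home, level all round. Do not knock the other things on the bench about.

Things in the scene. Friction and masses are not known exactly. Their poses are not given: they have to be found in the camera images.
- red_nut: Red domed propeller nut, an upright round pin 13 mm in diameter and 24.5 mm tall (straight sides up to 19 mm, domed above), about 14 g, standing loose in one of the tray's pockets. Origin: centre of its underside, z up its axis. It may lie in any way in the pot.
- tray: Black pocket tray, 120 x 166 mm (192 mm over its end tabs, along y), fixed on the bench; top face 14 mm, rim bead 17 mm above the bench. 2 x 3 square 16 mm pockets, floor 6 mm above the bench, at x = -25, 25 and y = -50, 0, 50 mm in its frame; five hold a nut that stands 16.5 mm out of it. Origin: centre of its underside on the bench, z up.
- pot: Grey round open pot, fixed on the bench: outside 92 mm in diameter (black foot 104 mm), bore 82 mm, rim 56 mm above the bench, inner floor 5 mm above it. Origin: centre of its underside, z up.
- pot_rim (a point): Centre of the pot's mouth, at the height of the rim (56 mm above its underside). Just below, six sprung steel balls stand out of the wall and leave 73 mm between them; they yield outward as the lid's plug is pressed in and snap into its groove.
- lid: Orange round push-in lid, about 70 g, loose on the bench, standing on its plug. From below: tapered plug 20 mm high (60 mm in diameter at the bottom, widest 78 mm at 12 to 13.5 mm up, then a 72 mm groove), flange 96 mm in diameter at 20 to 24 mm, black knob 24 mm in diameter at 24 to 44 mm. Round: yaw does not matter. Origin: centre of the plug's underside, z up.
- lid_flange (a point): Centre of the underside of the lid's flange, 20 mm above the lid's origin; it meets pot_rim when the lid is home. Set loosely on the pot, the lid stops with the flange about 7 to 10 mm over the rim; a straight push of about 5 to 12 N on the knob snaps it home, flange on the rim.
- knob_top (a point): Centre of the top of the lid's knob, 44 mm above the lid's origin; 80 mm above the bench when the lid is home (the top of the flange is then 60 mm above it). Pressed off centre, the lid can sit cocked; a push on the flange at its high side levels it.
- silver_nut_1: Silver nut of the same shape and size as the red one, standing in a pocket of the tray; leave it there. Origin: centre of its underside.
- silver_nut_2: Silver nut of the same shape and size as the red one, standing in a pocket of the tray; leave it there. Origin: centre of its underside.
- silver_nut_3: Silver nut of the same shape and size as the red one, standing in a pocket of the tray; leave it there. Origin: centre of its underside.
- silver_nut_4: Silver nut of the same shape and size as the red one, standing in a pocket of the tray; leave it there. Origin: centre of its underside.
- threadlock: Red and white dropper bottle, 29 mm in diameter, 82 mm tall, standing behind the work; bystander. Origin: centre of its underside.
- motor: Black brushless motor with wires, 31 x 89 x 33 mm, bystander. Origin: under the middle of its length.
- carton: White part carton, 46 x 62 x 26 mm, bystander. Origin: centre of its underside.
- battery: Black battery pack, 41 x 166 x 31 mm, at the right, bystander. Origin: centre of its underside.
- screw_box: Small pale box, 38 x 55 x 22 mm, at the right, bystander. Origin: centre of its underside.
- cutters: Red-handled side cutters, 52 x 139 x 12 mm, at the left, bystander. Origin: centre of its underside.
Not all that is in view belongs to the job. Several things have the shape of the lid; the one meant has the colours described above. Of the things that look like the pot, the middle-sized one is meant.

How it is judged:
On the way:
1. the red nut lies in the pot, released (horizontal distance between red_nut and pot below 0.043 m and z of red_nut in the frame of pot between -0.002 and 0.032 m and contact force between red_nut and the fingers below 0.05 N), for 0.2 s.
At the end, for the whole second after the job is handed in: The red nut is inside the pot (origin within 43 mm of the pot's axis, not above 32 mm over its underside) and at rest; the lid is home on the pot: flange less than 2.5 mm above the rim, within 4 mm of centre, tilted less than 0.05 rad, at rest; each silver nut is within 12 mm of where it started (horizontal distance between red_nut and pot below 0.043 m and z of red_nut in the frame of pot between -0.002 and 0.032 m and z of lid_flange in the frame of pot_rim between -0.003 and 0.0025 m and horizontal distance between lid_flange and pot_rim below 0.004 m and angle between lid's own z axis and vertical below 0.05 rad and linear speed of lid below 0.02 m/s and linear speed of red_nut below 0.05 m/s and distance of each of silver_nut_1, silver_nut_2, silver_nut_3, silver_nut_4 from where it was at the start of the episode below 0.012 m); the robot touches nothing.
It fails at once if a silver nut is taken or knocked out of its pocket (moved over 15 mm) (distance of any of silver_nut_1, silver_nut_2, silver_nut_3, silver_nut_4 from where it was at the start of the episode above 0.015 m).
It fails at once if a bystander on the bench is knocked about (moved over 40 mm) (distance of any of threadlock, motor, carton, battery, screw_box, cutters from where it was at the start of the episode above 0.04 m).
It also fails if it takes over 61 s, if anything falls off the work surface, if the arm or the gripper's body presses on something with over 40 N, if the wrist force passes 120 N, or if a joint passes its speed limit or range.

## Working session

There is one attempt and no reset: what is moved stays moved. The work goes in short steps, Python scripts to look and compute and a shell command to move; the robot and the scene stay as the last step left them, time stands still between calls to the robot, and variables do not carry over. Pictures are saved under pics/ and viewed, at most 10 in all, crops included, and the job is handed in when it is done.

```bash
mkdir -p pics; python3 - <<'E'
from bench import manip
import cv2,numpy as np
o=manip.get_obs();print(o['t'],o['ee_pos'],np.round(o['ee_rot'],3).tolist(),o['opening'])
for n in("top","scene"):
    c=manip.capture(n);cv2.imwrite(f'pics/{n}0.png',c['img'][...,::-1]);np.savez(f'{n}0.npz',**c)
    print(n,np.round(c['camera_matrix'],1).tolist(),np.round(c['world_to_cam'],3).tolist())
E
```

```text
0.0 [0.21579473 0.58586529 0.23046303] [[-0.938, 0.345, -0.0], [0.345, 0.938, -0.002], [-0.0, -0.002, -1.0]] 0.08518652981268597
top [[421.4, 0.0, 283.4], [0.0, 421.4, 206.8], [0.0, 0.0, 1.0]] [[-0.005, -1.0, -0.007, -0.058], [-0.997, 0.006, -0.081, 0.548], [0.081, 0.007, -0.997, 1.538], [0.0, 0.0, 0.0, 1.0]]
scene [[429.8, 0.0, 275.5], [0.0, 429.8, 211.0], [0.0, 0.0, 1.0]] [[-0.564, -0.825, 0.017, 0.217], [-0.386, 0.246, -0.889, 0.287], [0.73, -0.508, -0.457, 1.103], [0.0, 0.0, 0.0, 1.0]]
```

View pics/top0.png

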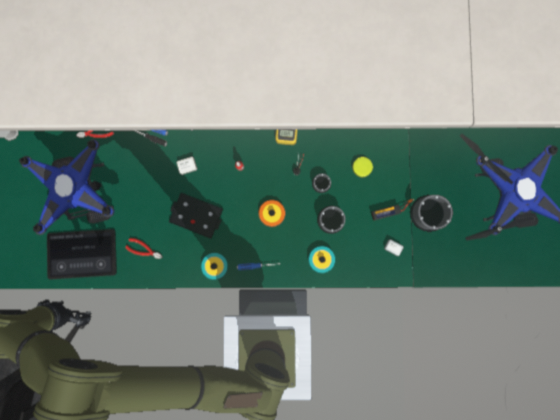

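View pics/scene0.png

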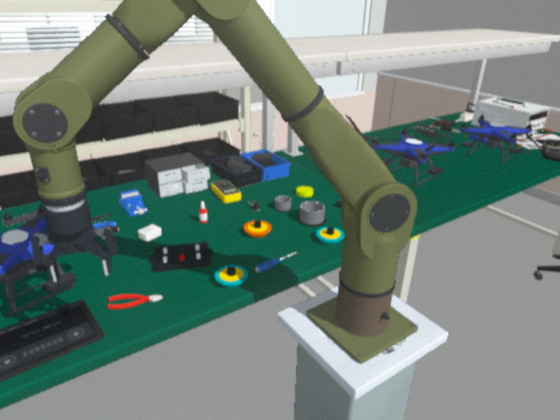

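The top view shows the tray at about (196,215), the orange lid at (271,213) and the middle pot at (332,219). I'll enlarge that area.

```bash
python3 - <<'E'
import cv2
i=cv2.imread('pics/top0.png')[180:250,160:360]
cv2.imwrite('pics/crop0.png',cv2.resize(i,None,fx=4,fy=4,interpolation=cv2.INTER_CUBIC))
E
```

```text
(no output)
```

View pics/crop0.png

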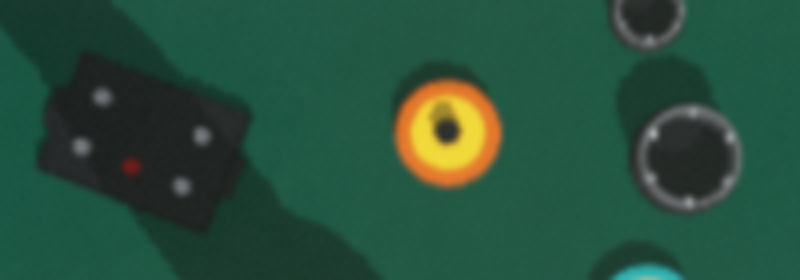

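The crop shows the red nut at (131,167), with silver nuts at (102,97), (201,135), (81,147) and (182,186). The lid is centred at (448,133) and the pot rim at (690,157).

```bash
cat > h.py <<'E'
import numpy as np,cv2
def ray(c,u,v,z):
    T=c['world_to_cam'];R=T[:3,:3];o=-R.T@T[:3,3]
    d=R.T@np.linalg.solve(c['camera_matrix'],[u,v,1.]);return o+d*(z-o[2])/d[2]
def proj(c,p):
    T=c['world_to_cam'];q=c['camera_matrix']@(T[:3,:3]@np.array(p)+T[:3,3]);return q[:2]/q[2]
E
python3 - <<'E'
from h import *
c=dict(np.load('top0.npz'));s=dict(np.load('scene0.npz'))
f=lambda u,v:(160+(u+.5)/4-.5,180+(v+.5)/4-.5)
for n,u,v,z in[('red',131,167,.027),('s',102,97,.027),('s',201,135,.027),('s',81,147,.027),('s',182,186,.027),('lidflange',448,133,.024),('lidknob',447,131,.044),('pot',690,157,.056)]:
    p=ray(c,*f(u,v),z);print(n,np.round(p,4),'in scene',proj(s,p).round(1))
i=c['img'][...,:].astype(int);
m=((i[...,0]>150)&(i[...,1]<190)&(i[...,2]<90)).astype(np.uint8);m[:,:250]=0;m[:,295:]=0;m[:195]=0;m[235:]=0
q=cv2.findNonZero(m);(x,y),r=cv2.minEnclosingCircle(q);print(x,y,r,ray(c,x,y,.024))
m=((i[...,0]-i[...,1]>35)).astype(np.uint8);m[:,:180]=0;m[:,205:]=0;m[:210]=0;m[230:]=0
w=np.argwhere(m).mean(0);print(w,ray(c,w[1],w[0],.027))
E
```

```text
red [0.4952 0.2747 0.027 ] in scene [181.1 256.4]
s [0.5601 0.3023 0.027 ] in scene [164.4 249.5]
s [0.5243 0.2104 0.027 ] in scene [196.3 246.1]
s [0.5139 0.3211 0.027 ] in scene [164.2 258.2]
s [0.4774 0.2275 0.027 ] in scene [197.8 254.5]
lidflange [ 0.525  -0.0174  0.024 ] in scene [256.9 227.8]
lidknob [ 0.5255 -0.0172  0.044 ] in scene [256.8 222.7]
pot [ 0.4999 -0.2368  0.056 ] in scene [311.7 207. ]
271.6170349121094 212.84042358398438 13.006726264953613 [ 0.52516225 -0.0173789   0.024     ]
[221.28571429 192.5       ] [0.4954974  0.27423205 0.027     ]
```

Red nut is at (0.495, 0.274), lid at (0.525, -0.017) and pot at (0.500, -0.237). The tool's closing axis already lines up with the tray rows, so no turn is needed.

```bash
python3 -m inch '0.12 -0.13 0 0 0 0;0.25 -0.27 0 0 0 0;0.37 -0.4 0 0 0 0;0.47 -0.5 -0.02 0 0 0;0.55 -0.6 -0.05 0 0 0;0.62 -0.68 -0.1 0 0 0;0.65 -0.72 -0.13 0 0 0;0.65 -0.72 -0.13 0 0 0' 32; python3 -m inch '0.08 -0.09 -0.06 0 0 0;0.17 -0.19 -0.13 0 0 0;0.24 -0.27 -0.2 0 0 0;0.282 -0.31 -0.26 0 0 0;0.282 -0.318 -0.28 0 0 0;0.282 -0.318 -0.28 0 0 0;0.282 -0.318 -0.28 0 0 0;0.282 -0.318 -0.28 0 0 0'
python3 - <<'E'
from bench import manip
import cv2,numpy as np
from h import *
c=manip.capture('wrist');cv2.imwrite('pics/w1.png',c['img'][...,::-1]);np.savez('w1.npz',**c)
o=manip.get_obs();print(o['ee_pos'],o['ee_rot'].round(3).tolist(),o['force'],o['opening'])
print('red expected',proj(c,[.4955,.2745,.0305]),'tcp',proj(c,o['ee_pos']))
E
```

```text
t: 0.77
ee_pos: [0.416, 0.3606, 0.1897]
ee_rot: [[-0.934, 0.357, 0.0], [0.357, 0.934, -0.01], [-0.004, -0.009, -1.0]]
force: [0.2, -1.1, -0.8]
opening: 0.0319
grasp_force: 0.0
t: 1.43
ee_pos: [0.4947, 0.2776, 0.1092]
ee_rot: [[-0.939, 0.343, 0.0], [0.343, 0.939, 0.002], [0.0, 0.002, -1.0]]
force: [-0.8, 0.1, 1.0]
opening: 0.0317
grasp_force: 0.0
[0.49481905 0.27760305 0.10938833] [[-0.939, 0.343, 0.001], [0.343, 0.939, 0.002], [0.0, 0.002, -1.0]] [ 0.84110083 -0.58351513  1.19319991] 0.03206608020467257
red expected [273.68727584 226.25225897] tcp [277.6417914  280.97605532]
```

View pics/w1.png

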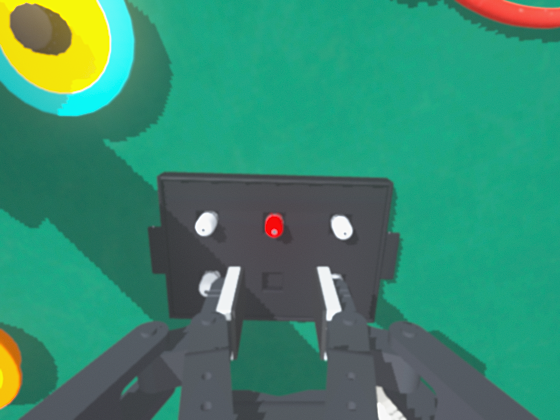

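The wrist view shows the red nut spanning rows 213–239 at column 274, with silver nuts at (206,223) and (342,227). I'll fit its position from the red silhouette.

```bash
python3 - <<'E'
from h import *
c=dict(np.load('w1.npz'));i=c['img'].astype(int)
m=((i[...,0]>110)&(i[...,1]<90)&(i[...,2]<90)).astype(np.uint8);m[:190]=0;m[260:]=0;m[:,:240]=0;m[:,310:]=0
a=np.argwhere(m);print(a.min(0),a.max(0),a.mean(0))
def sil(p):
    t=np.linspace(0,6.3,40);r=[]
    for z,R in((.014,.0065),(.025,.0065),(.0285,.0045),(.0305,.001)):
        r+=[proj(c,[p[0]+R*np.cos(k),p[1]+R*np.sin(k),z]) for k in t]
    h=np.zeros(m.shape,np.uint8);cv2.fillConvexPoly(h,cv2.convexHull(np.array(r).round().astype(np.int32)),1);return h
best=max(((sil((x,y))&m).sum()/(sil((x,y))|m).sum(),x,y) for x in np.arange(.488,.504,.001) for y in np.arange(.267,.283,.001));print(best)
o=-c['world_to_cam'][:3,:3].T@c['world_to_cam'][:3,3];print('cam',o)
E
```

```text
[213 264] [238 283] [225.43526171 273.83471074]
(np.float64(0.7970297029702971), np.float64(0.5), np.float64(0.273))
cam [0.41737695 0.30572534 0.25275519]
```

```bash
python3 - <<'E'
from h import *
c=dict(np.load('w1.npz'))
for p in((.4955,.2745),(.500,.273),(.4975,.274)):
    print(p,*[proj(c,[*p,z]).round(1) for z in(.014,.025,.0305)])
i=c['img'][195:255,235:315];print(i[10:50:2,39].tolist())
cv2.imwrite('pics/w1c.png',cv2.resize(i[...,::-1],None,fx=8,fy=8,interpolation=cv2.INTER_CUBIC))
E
```

```text
(0.4955, 0.2745) [273.9 218.5] [273.8 223.5] [273.7 226.3]
(0.5, 0.273) [274.1 224.4] [274.  229.7] [273.9 232.5]
(0.4975, 0.274) [274.2 221. ] [274.1 226.2] [274. 229.]
[[77, 74, 79], [77, 74, 80], [80, 76, 81], [76, 72, 78], [120, 89, 93], [244, 91, 97], [247, 3, 1], [247, 10, 10], [247, 10, 10], [247, 10, 10], [247, 10, 10], [247, 5, 3], [250, 107, 115], [159, 159, 169], [217, 145, 154], [249, 46, 54], [194, 58, 66], [78, 74, 80], [80, 75, 80], [79, 74, 80]]
```

View pics/w1c.png

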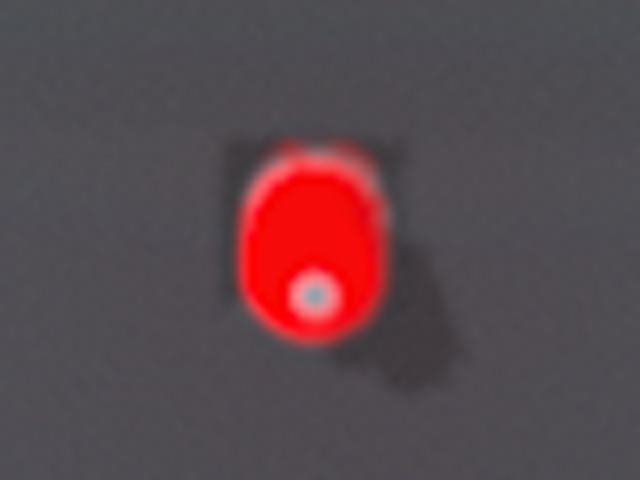

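The enlarged crop puts the dome tip at wrist pixel (274.4, 232), which gives x ≈ 0.4995. I'll use (0.498, 0.2735), descend and grip.

```bash
python3 -m inch '0.01 -0.013 -0.06 0 0 0;0.01 -0.013 -0.13 0 0 0;0.01 -0.013 -0.2 0 0 0;0.01 -0.013 -0.25 0 0 0;0.01 -0.013 -0.28 0 0 0;0.01 -0.013 -0.295 0 0 0;0.01 -0.013 -0.304 0 0 0;0.01 -0.013 -0.304 0 0 0'; python3 -m inch '0 0 0 0 0 0;0 0 0 0 0 0;0 0 0 0 0 0;0 0 0 0 0 0;0 0 0 0 0 0;0 0 0 0 0 0;0 0 0 0 0 0;0 0 0 0 0 0' 5
```

```text
t: 2.15
ee_pos: [0.4986, 0.2719, 0.0175]
ee_rot: [[-0.939, 0.345, 0.001], [0.345, 0.939, 0.001], [-0.0, 0.001, -1.0]]
force: [-0.4, 0.4, -0.1]
opening: 0.0319
grasp_force: 0.0
t: 2.82
ee_pos: [0.4992, 0.2718, 0.0179]
ee_rot: [[-0.938, 0.346, 0.002], [0.346, 0.938, 0.001], [-0.001, 0.002, -1.0]]
force: [-0.1, 0.2, 6.2]
opening: 0.0092
grasp_force: 59.0
```

```bash
python3 - <<'E'
from bench import manip
import cv2,numpy as np
from h import *
c=manip.capture('wrist');i=c['img'][150:400,160:400];cv2.imwrite('pics/w2.png',cv2.resize(i[...,::-1],None,fx=2.4,fy=2.4))
o=manip.get_obs();print(o['opening'],o['force'],o['grasp_force'])
E
```

```text
0.009462166184871569 [-0.8600045  -0.97710306  6.32528955] 58.97612347849645
```

View pics/w2.png

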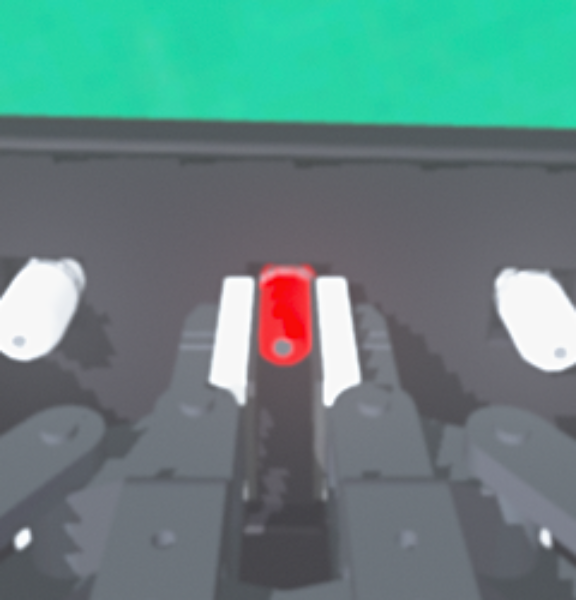

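The crop shows both pads flat on the red nut's straight sides at about (285,320), clear of the silver nuts. I'll lift straight up, then carry it over.

```bash
python3 -m inch '0 0 0.03 0 0 0;0 0 0.07 0 0 0;0 0 0.12 0 0 0;0 0 0.18 0 0 0;0 0 0.24 0 0 0;0 0 0.29 0 0 0;0 -0.03 0.3 0 0 0;0 -0.1 0.3 0 0 0'; python3 -c "
from bench import manip;o=manip.get_obs();print(o['qpos'].round(2))"; python3 -m inch '0 -0.12 0 0 0 0;0 -0.25 0 0 0 0;0 -0.38 0 0 0 0;0 -0.5 0 0 0 0;0 -0.63 0 0 0 0;0 -0.75 0 0 0 0;0 -0.83 0 0 0 0;0 -0.86 0 0 0 0'; python3 -c "
from bench import manip;o=manip.get_obs();print(o['qpos'].round(2))"
```

```text
t: 3.53
ee_pos: [0.4992, 0.2447, 0.1091]
ee_rot: [[-0.94, 0.342, 0.004], [0.342, 0.94, 0.005], [-0.002, 0.006, -1.0]]
force: [0.6, -0.5, 0.2]
opening: 0.0093
grasp_force: 58.8
[-0.41  0.78 -0.21  1.88  0.3   0.5   0.4 ]
t: 4.2
ee_pos: [0.4969, -0.0234, 0.1069]
ee_rot: [[-0.936, 0.353, -0.002], [0.353, 0.936, -0.004], [0.001, -0.005, -1.0]]
force: [0.2, -0.1, 0.7]
opening: 0.0085
grasp_force: 58.8
[ 0.1   0.74 -0.24  2.05  0.43  0.4   0.73]
```

```bash
python3 -m inch '0 -0.1 0 0 0 0;0 -0.22 0 0 0 0;0 -0.34 0 0 0 0;0 -0.46 0 0 0 0;0 -0.58 0 0 0 0;0 -0.68 0 0 0 0;0 -0.73 0 0 0 0;0 -0.73 0 0 0 0'; 
python3 - <<'E'
from bench import manip
import cv2,numpy as np
from h import *
c=manip.capture('wrist');np.savez('w3.npz',**c);i=c['img'].copy()
t=manip.capture('top');np.savez('t3.npz',**t)
o=manip.get_obs();print(o['ee_pos'],o['qpos'].round(2))
k=np.linspace(0,6.283,61)[:-1]
for R,z in((.046,.056),(.041,.056)):
    cv2.polylines(i,[np.array([proj(c,[.5+R*np.cos(a),-.2368+R*np.sin(a),z]) for a in k]).round().astype(np.int32)],True,(0,255,0),1)
cv2.imwrite('pics/w3.png',i[...,::-1])
E
```

```text
t: 4.87
ee_pos: [0.4973, -0.2407, 0.1068]
ee_rot: [[-0.936, 0.352, -0.001], [0.352, 0.936, -0.003], [-0.0, -0.003, -1.0]]
force: [-0.4, -0.1, -0.3]
opening: 0.0095
grasp_force: 58.8
[ 0.49838925 -0.2348979   0.10697935] [ 0.56  0.79 -0.34  1.89  0.48  0.54  1.11]
```

View pics/w3.png

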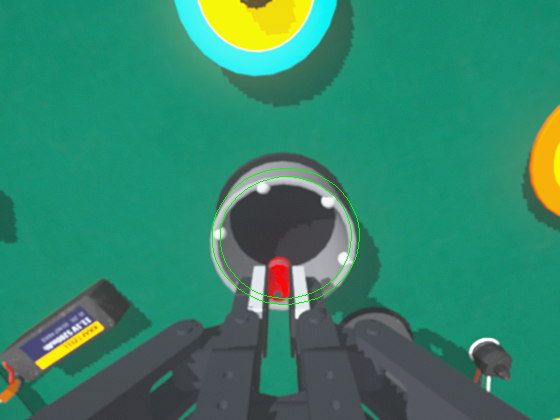

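The wrist picture shows the held nut at (279,280) over the pot's bore, and the predicted rim circles match the real rim at columns 211–358. I'll lower it and release.

```bash
python3 -m inch '0 0 -0.05 0 0 0;0 0 -0.11 0 0 0;0 0 -0.17 0 0 0;0 0 -0.21 0 0 0;0 0 -0.22 0 0 0;0 0 -0.22 0 0 0;0 0 -0.22 0 0 0;0 0 -0.22 0 0 0'; python3 -m inch '0 0 0 0 0 0;0 0 0 0 0 0;0 0 0 0 0 0;0 0 0 0 0 0;0 0 0.01 0 0 0;0 0 0.05 0 0 0;0 0 0.15 0 0 0;0 0 0.25 0 0 0' 26;  python3 -m inch '0 0.08 0.06 0 0 0;0.01 0.17 0.08 0 0 0;0.02 0.27 0.08 0 0 0;0.04 0.38 0.08 0 0 0;0.05 0.48 0.08 0 0 0;0.06 0.55 0.08 0 0 0;0.06 0.6 0.08 0 0 0;0.06 0.6 0.08 0 0 0' 40
python3 - <<'E'
from bench import manip
import cv2,numpy as np
from h import *
c=manip.capture('wrist');np.savez('w4.npz',**c);i=c['img'].copy()
t=manip.capture('top');np.savez('t4.npz',**t)
o=manip.get_obs();print(o['ee_pos'],o['qpos'].round(2))
k=np.linspace(0,6.283,61)[:-1]
def circ(x,y,R,z,col):cv2.polylines(i,[np.array([proj(c,[x+R*np.cos(a),y+R*np.sin(a),z]) for a in k]).round().astype(np.int32)],True,col,1)
circ(.525,-.0174,.048,.024,(0,255,0));circ(.525,-.0174,.012,.044,(0,255,255))
circ(.5,-.2368,.046,.056,(0,255,0));circ(.5,-.2368,.041,.056,(0,255,0))
t=t['img'][192:242,312:352];t=cv2.resize(t,(320,400),interpolation=cv2.INTER_CUBIC);a=np.zeros((420,800,3),np.uint8)
a[:,:480]=i[:,40:520];a[:400,480:]=t
cv2.imwrite('pics/w4.png',a[...,::-1])
E
```

```text
t: 5.63
ee_pos: [0.4993, -0.2351, 0.042]
ee_rot: [[-0.939, 0.344, 0.001], [0.344, 0.939, 0.0], [-0.001, 0.001, -1.0]]
force: [0.3, 0.3, 0.4]
opening: 0.0096
grasp_force: 58.8
t: 6.3
ee_pos: [0.4975, -0.2354, 0.1163]
ee_rot: [[-0.939, 0.345, -0.003], [0.345, 0.939, 0.001], [0.003, 0.0, -1.0]]
force: [0.5, -0.1, 0.4]
opening: 0.0259
grasp_force: 0.0
t: 6.97
ee_pos: [0.517, -0.0508, 0.1406]
ee_rot: [[-0.941, 0.339, 0.001], [0.339, 0.941, 0.003], [-0.0, 0.003, -1.0]]
force: [-0.9, 1.0, 0.6]
opening: 0.0401
grasp_force: 0.0
[ 0.51640781 -0.05584576  0.14028887] [ 0.22  0.71 -0.32  1.96  0.42  0.54  0.82]
```

View pics/w4.png

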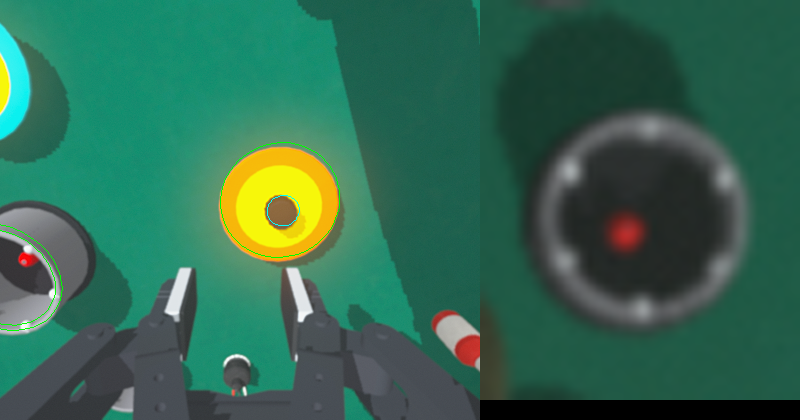

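The nut is lying in the pot (red at (626,232) in the top-view inset). The knob overlay matches at (282,211), so I'll grip the lid.

```bash
python3 -m inch '0.015 0.05 -0.03 0 0 0;0.03 0.1 -0.09 0 0 0;0.032 0.127 -0.16 0 0 0;0.032 0.127 -0.23 0 0 0;0.032 0.127 -0.3 0 0 0;0.032 0.127 -0.35 0 0 0;0.032 0.127 -0.375 0 0 0;0.032 0.127 -0.375 0 0 0'; python3 -m inch '0 0 0 0 0 0;0 0 0 0 0 0;0 0 0 0 0 0;0 0 0 0 0 0;0 0 0 0 0 0;0 0 0 0 0 0;0 0 0 0 0 0;0 0 0 0 0 0' 14;  python3 -m inch '0 0 0.03 0 0 0;0 0 0.07 0 0 0;0 0 0.12 0 0 0;0 0 0.17 0 0 0;0 0 0.22 0 0 0;0 0 0.27 0 0 0;0 0 0.3 0 0 0;0 0 0.3 0 0 0'
python3 - <<'E'
from bench import manip
import cv2,numpy as np
from h import *
c=manip.capture('wrist');np.savez('w5.npz',**c);i=c['img'].copy()
o=manip.get_obs();p=o['ee_pos'];print(p,o['opening'],o['force'],proj(c,p))
k=np.linspace(0,6.283,61)[:-1]
def circ(x,y,R,z,col):cv2.polylines(i,[np.array([proj(c,[x+R*np.cos(a),y+R*np.sin(a),z]) for a in k]).round().astype(np.int32)],True,col,1)
circ(p[0],p[1],.048,p[2]-.003,(0,255,0));circ(p[0],p[1],.012,p[2]+.017,(0,255,255))
cv2.imwrite('pics/w5.png',i[...,::-1])
E
```

```text
t: 7.73
ee_pos: [0.5251, -0.0194, 0.0262]
ee_rot: [[-0.938, 0.347, -0.003], [0.347, 0.938, -0.001], [0.002, -0.002, -1.0]]
force: [0.1, -0.3, 0.2]
opening: 0.0395
grasp_force: 0.0
t: 8.4
ee_pos: [0.5268, -0.0179, 0.0284]
ee_rot: [[-0.938, 0.346, 0.002], [0.346, 0.938, -0.0], [-0.002, 0.0, -1.0]]
force: [-1.1, -0.0, 6.1]
opening: 0.0219
grasp_force: 59.2
t: 9.07
ee_pos: [0.5272, -0.0176, 0.1196]
ee_rot: [[-0.938, 0.346, 0.004], [0.346, 0.938, 0.0], [-0.003, 0.002, -1.0]]
force: [0.3, -0.8, -1.3]
opening: 0.0216
grasp_force: 58.9
[ 0.52663367 -0.01765471  0.11846361] 0.021484259173484423 [ 0.46549153 -0.46905472 -0.40188986] [276.89937767 278.30522071]
```

View pics/w5.png

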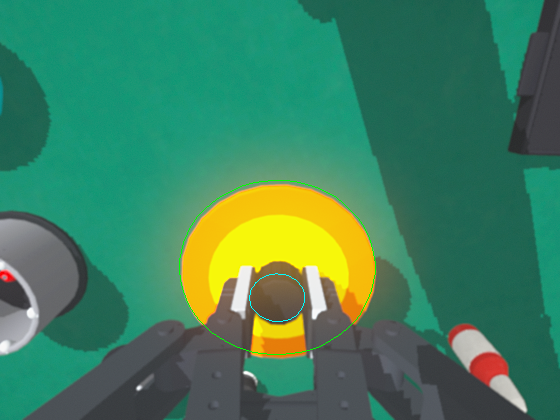

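The lid is held centrally: the flange matches the predicted circle at columns 180–375. I'll check the pot centre from the six balls I can read in the earlier pictures.

```bash
python3 - <<'E'
from h import *
from scipy.optimize import least_squares
def fit(c,px):
    for z in(.048,.052):
        P=np.array([ray(c,*p,z)[:2] for p in px]);r=least_squares(lambda q:np.hypot(*(P-q[:2]).T)-q[2],[.5,-.237,.037]);print(z,r.x.round(4),abs(r.fun).max().round(4))
fit(np.load('w3.npz'),[(263,187),(328,201),(344,259),(219,233)])
fit(np.load('t4.npz'),[((u-480+.5)/8-.5+312,(v+.5)/8-.5+192) for u,v in[(650,128),(725,178),(721,268),(643,310),(565,262),(570,170)]])
E
```

```text
0.048 [ 0.5064 -0.241   0.042 ] 0.0001
0.052 [ 0.5047 -0.2404  0.0412] 0.0001
0.048 [ 0.5001 -0.2379  0.041 ] 0.0005
0.052 [ 0.4999 -0.2375  0.0409] 0.0005
```

```bash
python3 -m inch '-0.01 -0.08 0 0 0 0;-0.02 -0.19 0 0 0 0;-0.04 -0.31 0 0 0 0;-0.055 -0.43 0 0 0 0;-0.07 -0.55 0 0 0 0;-0.08 -0.66 0 0 0 0;-0.087 -0.725 0 0 0 0;-0.087 -0.73 0 0 0 0'
```

```text
t: 9.78
ee_pos: [0.4973, -0.2432, 0.1161]
ee_rot: [[-0.935, 0.354, -0.003], [0.354, 0.935, -0.003], [0.002, -0.004, -1.0]]
force: [0.3, -0.2, -0.8]
opening: 0.0219
grasp_force: 59.0
```

```bash
python3 -m inch '0.004 -0.003 -0.03 0 0 0;0.004 -0.003 -0.07 0 0 0;0.004 -0.003 -0.1 0 0 0;0.004 -0.003 -0.11 0 0 0;0.004 -0.003 -0.12 0 0 0;0.004 -0.003 -0.13 0 0 0;0.004 -0.003 -0.135 0 0 0;0.004 -0.003 -0.135 0 0 0';python3 -m inch '0 0 -0.005 0 0 0;0 0 -0.01 0 0 0;0 0 -0.015 0 0 0;0 0 -0.015 0 0 0;0 0 -0.015 0 0 0;0 0 -0.015 0 0 0;0 0 -0.015 0 0 0;0 0 -0.015 0 0 0'
```

```text
t: 10.45
ee_pos: [0.5017, -0.2376, 0.0772]
ee_rot: [[-0.938, 0.345, 0.001], [0.345, 0.938, -0.0], [-0.001, 0.0, -1.0]]
force: [1.0, -1.0, -0.5]
opening: 0.0211
grasp_force: 58.9
t: 11.12
ee_pos: [0.5018, -0.2387, 0.073]
ee_rot: [[-0.938, 0.346, 0.001], [0.346, 0.938, -0.001], [-0.002, -0.001, -1.0]]
force: [1.2, -4.7, 4.7]
opening: 0.0221
grasp_force: 59.3
```

Contact is as expected, and the sideways force suggests the pot is a little farther along -y. I'll correct that and press.

```bash
python3 -m inch '0.002 -0.004 0 0 0 0;0.002 -0.006 0 0 0 0;0.002 -0.006 0 0 0 0;0.002 -0.006 0 0 0 0;0.002 -0.006 0 0 0 0;0.002 -0.006 0 0 0 0;0.002 -0.006 0 0 0 0;0.002 -0.006 0 0 0 0';python3 -m inch '0 0 -0.005 0 0 0;0 0 -0.01 0 0 0;0 0 -0.015 0 0 0;0 0 -0.02 0 0 0;0 0 -0.025 0 0 0;0 0 -0.028 0 0 0;0 0 -0.028 0 0 0;0 0 -0.028 0 0 0'
```

```text
t: 11.78
ee_pos: [0.5019, -0.2389, 0.0729]
ee_rot: [[-0.939, 0.345, 0.0], [0.345, 0.939, 0.001], [-0.0, 0.001, -1.0]]
force: [0.6, -1.9, 6.1]
opening: 0.0214
grasp_force: 59.5
t: 12.45
ee_pos: [0.5017, -0.2389, 0.065]
ee_rot: [[-0.939, 0.345, -0.0], [0.345, 0.939, 0.0], [0.0, 0.0, -1.0]]
force: [-1.4, -2.4, 10.9]
opening: 0.0215
grasp_force: 60.1
```

```bash
python3 -m inch '0 -0.002 -0.003 0 0 0;0 -0.004 -0.006 0 0 0;0 -0.004 -0.009 0 0 0;0 -0.004 -0.012 0 0 0;0 -0.004 -0.014 0 0 0;0 -0.004 -0.014 0 0 0;0 -0.004 -0.014 0 0 0;0 -0.004 -0.014 0 0 0'
```

```text
t: 13.12
ee_pos: [0.502, -0.239, 0.0645]
ee_rot: [[-0.939, 0.344, 0.001], [0.344, 0.939, -0.001], [-0.001, -0.0, -1.0]]
force: [-8.5, 3.2, 45.3]
opening: 0.0214
grasp_force: 63.6
```

The hard stop at 45 N means the flange is on the rim. I'll ease off, release and retract, then check.

```bash
python3 -m inch '0 0 0.007 0 0 0;0 0 0.014 0 0 0;0 0 0.014 0 0 0;0 0 0.014 0 0 0;0 0 0.014 0 0 0;0 0 0.014 0 0 0;0 0 0.014 0 0 0;0 0 0.014 0 0 0' 45; python3 -m inch '0 0 0.03 0 0 0;0 0 0.08 0 0 0;0 0 0.14 0 0 0;0 0 0.2 0 0 0;0 0 0.26 0 0 0;0 0 0.3 0 0 0;0 0 0.3 0 0 0;0 0 0.3 0 0 0'; python3 -m inch '0 0 0 0 0 0;0 0 0 0 0 0;0 0 0 0 0 0;0 0 0 0 0 0;0 0 0 0 0 0;0 0 0 0 0 0;0 0 0 0 0 0;0 0 0 0 0 0'
python3 - <<'E'
from bench import manip
import cv2,numpy as np
from h import *
c=manip.capture('wrist');np.savez('w6.npz',**c);s=manip.capture('scene');np.savez('s6.npz',**s)
i=c['img'].copy();k=np.linspace(0,6.283,61)[:-1]
def circ(x,y,R,z,col):cv2.polylines(i,[np.array([proj(c,[x+R*np.cos(a),y+R*np.sin(a),z]) for a in k]).round().astype(np.int32)],True,col,1)
circ(.502,-.239,.048,.060,(0,255,0));circ(.502,-.239,.012,.080,(0,255,255))
a=np.zeros((420,800,3),np.uint8);a[:,:400]=i[:,80:480]
a[:,400:]=cv2.resize(s['img'][170:254,270:350],(400,420),interpolation=cv2.INTER_CUBIC)
cv2.imwrite('pics/w6.png',a[...,::-1]);print(manip.get_obs()['ee_pos'])
E
```

```text
t: 13.78
ee_pos: [0.5016, -0.2405, 0.0639]
ee_rot: [[-0.938, 0.345, -0.001], [0.345, 0.938, 0.0], [0.001, 0.0, -1.0]]
force: [-0.7, 0.2, -0.4]
opening: 0.0452
grasp_force: 0.0
t: 14.45
ee_pos: [0.5021, -0.2408, 0.155]
ee_rot: [[-0.938, 0.346, 0.002], [0.346, 0.938, -0.001], [-0.002, -0.0, -1.0]]
force: [0.4, -0.9, -0.2]
opening: 0.045
grasp_force: 0.0
t: 15.12
ee_pos: [0.5018, -0.2405, 0.1542]
ee_rot: [[-0.938, 0.346, -0.0], [0.346, 0.938, 0.0], [0.0, 0.0, -1.0]]
force: [0.6, -0.5, -0.5]
opening: 0.0447
grasp_force: 0.0
[ 0.50185906 -0.24053821  0.15421583]
```

View pics/w6.png

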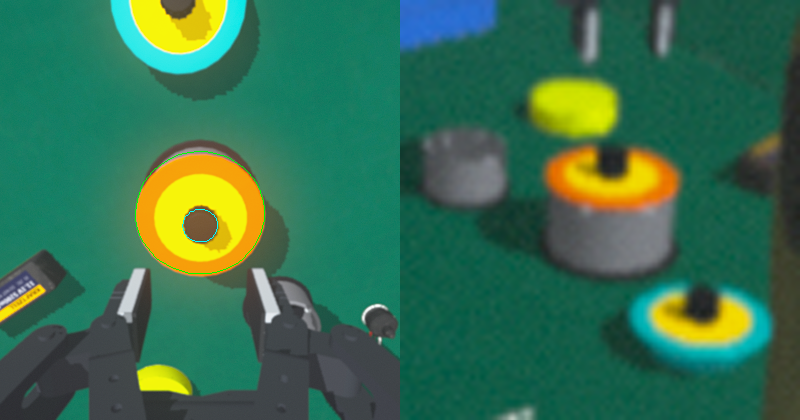

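The wrist view shows the lid at (200,213) matching the overlay for a lid at home, and the scene crop shows it level with no gap. One gentle press with shut fingers on the knob will confirm its height, which should be 80 mm.

```bash
python3 -m inch '0 0.003 -0.04 0 0 0;0 0.003 -0.1 0 0 0;0 0.003 -0.16 0 0 0;0 0.003 -0.2 0 0 0;0 0.003 -0.22 0 0 0;0 0.003 -0.23 0 0 0;0 0.003 -0.235 0 0 0;0 0.003 -0.235 0 0 0' 0; python3 -m inch '0 0 -0.004 0 0 0;0 0 -0.008 0 0 0;0 0 -0.011 0 0 0;0 0 -0.014 0 0 0;0 0 -0.017 0 0 0;0 0 -0.017 0 0 0;0 0 -0.017 0 0 0;0 0 -0.017 0 0 0'
```

```text
t: 15.88
ee_pos: [0.5022, -0.2397, 0.084]
ee_rot: [[-0.938, 0.345, 0.001], [0.345, 0.938, -0.0], [-0.001, 0.0, -1.0]]
force: [0.4, 1.3, -0.7]
opening: -0.0
grasp_force: 0.0
t: 16.55
ee_pos: [0.5022, -0.2398, 0.0806]
ee_rot: [[-0.938, 0.346, 0.001], [0.346, 0.938, -0.001], [-0.002, -0.001, -1.0]]
force: [-2.7, 0.7, 15.5]
opening: -0.0001
grasp_force: 7.8
```

The knob top is at 80.6 mm and firm under 15.5 N, so the lid is home. I'll retract and hand in.

```bash
python3 -m inch '0 0 0.03 0 0 0;0 0 0.08 0 0 0;0 0 0.14 0 0 0;0 0 0.2 0 0 0;0 0 0.25 0 0 0;0 0 0.25 0 0 0;0 0 0.25 0 0 0;0 0 0.25 0 0 0'; python3 -c "
from bench import manip;print(manip.sign_off())"
```

```text
t: 17.22
ee_pos: [0.5013, -0.2397, 0.1532]
ee_rot: [[-0.938, 0.346, -0.001], [0.346, 0.938, 0.0], [0.001, -0.0, -1.0]]
force: [-0.7, -0.2, -0.5]
opening: -0.0003
grasp_force: 0.0
the job is handed in; nothing more can be done
None
```

I handed the job in at about 17 s: the red nut is in the pot, the lid is snapped home (knob top at about 80.6 mm, looks level in the pictures), and I saw no sign of anything else being touched; sign-off gave no verdict.

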